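# Stroke the parts-case lids shut and latch them

## Task

Close up the small-parts case without picking it up or pushing it out of its place: with shut fingertips, stroke lightly along the row of raised lids, starting from the white label end, so that they lie down flush one after another. Then push the orange tab of the latch bar with a fingertip towards the label end until the bar is fully across, and draw clear; leave the other things on the table alone.

Things in the scene. Friction and masses are not known exactly. Their poses are not given: they have to be found in the camera images.
- flip_case: dark grey parts case, loose on rubber feet, about 1.2 kg, 317 mm long (its y), 92 mm deep (its x), closed top 55 mm high. Origin: under its middle at table height, z up. -x is its front (robot's side) with an orange latch bar; the +y end is a flat label end. From there five milky lids follow towards -y at 49 mm pitch, each hinged on its +y edge, free edge up and towards -y
- label_pad (a point): middle of the white label on the flat solid label end of the case, on its top, 55 mm above the table; the flat is 56 mm long (case y) and 72 mm deep (case x), level with the shut lids. Fixed to the case
- latch_tab (a point): top of the orange thumb tab, 62 mm above the table; moves with the latch. The tab is an upright plate 11 mm thick (case y) and 40 mm deep (case x; this point is 18 mm behind its front end), its lower edge 36 mm above the table. It juts out to case -x in front of the bar, with free space on both sides and below
- latch (a joint): travel of the orange latch bar in m: 0 open (start), 0.018 fully across (stop); grows as the tab moves to case +y, towards the label end. Takes about 1.2 N, stays where left. Its five hooks stand along the front of the row (case x -48 to -34 mm, 60 mm high). Across, they lie over the front tongues of the shut lids; too early, they bar the tongues' way
- lid1 (a joint): angle of lid 1 (counted from the label end) in rad: 0 shut and flush, grows as its free edge rises; starts between 0.45 and 1.05. The stiff hinge (about 0.01 N m) stays where it is left. The lid is 46 mm long, 66 mm deep, 3 mm thick
- lid1_hinge (a point): middle of the hinge line of lid 1, at the height of the shut lids (55 mm above the table); the lid runs 46 mm from here to the case's -y
- lid2 (a joint): angle of lid 2 (counted from the label end) in rad: 0 shut and flush, grows as its free edge rises; starts between 0.45 and 1.05. The stiff hinge (about 0.01 N m) stays where it is left. The lid is 46 mm long, 66 mm deep, 3 mm thick
- lid2_hinge (a point): middle of the hinge line of lid 2, at the height of the shut lids (55 mm above the table); the lid runs 46 mm from here to the case's -y
- lid3 (a joint): angle of lid 3 (counted from the label end) in rad: 0 shut and flush, grows as its free edge rises; starts between 0.45 and 1.05. The stiff hinge (about 0.01 N m) stays where it is left. The lid is 46 mm long, 66 mm deep, 3 mm thick
- lid3_hinge (a point): middle of the hinge line of lid 3, at the height of the shut lids (55 mm above the table); the lid runs 46 mm from here to the case's -y
- lid4 (a joint): angle of lid 4 (counted from the label end) in rad: 0 shut and flush, grows as its free edge rises; starts between 0.45 and 1.05. The stiff hinge (about 0.01 N m) stays where it is left. The lid is 46 mm long, 66 mm deep, 3 mm thick
- lid4_hinge (a point): middle of the hinge line of lid 4, at the height of the shut lids (55 mm above the table); the lid runs 46 mm from here to the case's -y
- lid5 (a joint): angle of lid 5 (counted from the label end) in rad: 0 shut and flush, grows as its free edge rises; starts between 0.45 and 1.05. The stiff hinge (about 0.01 N m) stays where it is left. The lid is 46 mm long, 66 mm deep, 3 mm thick
- lid5_hinge (a point): middle of the hinge line of lid 5, at the height of the shut lids (55 mm above the table); the lid runs 46 mm from here to the case's -y
- stapler: red and black stapler, 34 x 143 x 53 mm; origin under its middle. Bystander, not to be disturbed
- date_stamp: date stamp with red knob handle, 29 x 52 x 76 mm; origin under its middle. Bystander, not to be disturbed
- ink_pad: closed blue tin ink pad with a red label, 74 x 112 x 13 mm; origin under its middle. Bystander, not to be disturbed
- spare_box_0: white and blue product box, 100 x 62 x 85 mm; origin under its middle. Bystander, not to be disturbed
- spare_box_1: white and orange product box, 110 x 60 x 70 mm; origin under its middle. Bystander, not to be disturbed
- tape_blue: roll of blue tape lying flat, 94 mm across, 24 mm high; origin under its middle. Bystander, not to be disturbed
- marker: red and white marker pen, 17 x 135 x 16 mm; origin under its middle. Bystander, not to be disturbed

How it is judged:
On the way, in this order (a step that is already met when the one before it is completed fails the run):
1. the first lid from the label end lies flush, the latch still open (value of joint lid1 below 0.055 rad and value of joint latch below 0.008 m), for 0.04 s.
2. the second lid from the label end lies flush, the latch still open (all of step 1 and value of joint lid2 below 0.055 rad), for 0.04 s.
3. the third lid from the label end lies flush, the latch still open (all of step 2 and value of joint lid3 below 0.055 rad), for 0.04 s.
4. the fourth lid from the label end lies flush, the latch still open (all of step 3 and value of joint lid4 below 0.055 rad), for 0.04 s.
5. the fifth lid from the label end lies flush, the latch still open (all of step 4 and value of joint lid5 below 0.055 rad), for 0.04 s.
6. the latch bar is fully across, over the shut lids (value of joint each of lid1, lid2, lid3, lid4, lid5 below 0.055 rad and value of joint latch above 0.0145 m), for 0.2 s.
At the end, for the whole second after the job is handed in: All five lids lie within 0.055 rad of flush (about 2.5 mm at the free edge), the latch bar is across by more than 14.5 of its 18 mm, and the case stands still and level on the table within 30 mm of where it was (all of step 6 and linear speed of flip_case below 0.01 m/s and angle between flip_case's own z axis and vertical below 0.03 rad and distance of flip_case from where it was at the start of the episode below 0.03 m); the robot touches nothing.
It fails at once if the case is shoved or turned out of its place (its origin by 30 mm, its label by 45 mm) (distance of flip_case from where it was at the start of the episode above 0.03 m or distance of label_pad from where it was at the start of the episode above 0.045 m).
It fails at once if the case is lifted or tipped (height (world z) of flip_case above 0.012 m or angle between flip_case's own z axis and vertical above 0.12 rad).
It fails at once if the fingers bear on the case with more than 60 N (contact force between the fingers and flip_case above 60 N).
It fails at once if a bystander is moved by more than 25 mm (distance of any of stapler, date_stamp, ink_pad, spare_box_0, spare_box_1, tape_blue, marker from where it was at the start of the episode above 0.025 m).
It also fails if it takes over 61 s, if anything falls off the work surface, if the arm or the gripper's body presses on something with over 40 N, if the wrist force passes 120 N, or if a joint passes its speed limit or range.

## Robot

A 6-joint arm with a two-finger parallel gripper is mounted at the origin on a cart in front of the work surface, level with it; the furniture and walls round the work are solid. World frame = base frame: x ahead of the robot, y to its left, z up, the work surface at z = 0. Lengths are in m, angles in rad, forces in N, time in s.
With the tool pointing down it reaches from about 0.375 to 0.9 m from the base axis. Payload 3.1 kg.
Tool frame: the origin (TCP) lies on the centre line of the jaws, within the pads' length; the fingertips stand robot.tip_reach ahead of it and the grasp point (between the pads) lies 8 mm behind it (robot.tip_reach is the distance from the TCP to the fingertips, in m); z points along the fingers, y is the line along which they close (so a half turn about z gives the same grasp; the last joint's range is limited). The gripper opens to 87 mm and grips with 3 to 60 N. Pads are 19 mm wide; open, the fingers measure 117 mm over their backs; the gripper's body (75 mm by 190 mm) begins 51 mm behind the grasp point.
Start: joints at [0.924, 0.527, 1.433, -0, 1.181, -0.178], TCP at [0.282, 0.558, 0.234] pointing down, gripper open.
Joint ranges: [-3.08, 3.08], [-0.75, 2.2], [0.22, 2.44], [-1.43, 4.57], [0, 2.65], [-2.85, 2.85]. Speed limits (rad/s): [2.79, 2.79, 3.14, 3.14, 3.14, 3.14].

## Interface

Orientations are given as a unit quaternion [x, y, z, w].
In Python, from rig import robot gives the robot as it stands.
- The arm moves only by the tool jog_arm, never from a script. Its argument "motion" is one flat list of numbers, 7 for each row, row after row: the shift along the tool's x, y, z scaled (see below), then the turn, a rotation vector about the tool's x, y, z scaled (see below), then the gripper's target within -1 to 1 (shut at 1, half-way at 0, fully open at -1). In form: [x, y, z, rx, ry, rz, hand, x, y, z, rx, ry, rz, hand, ...]. A call has 1 to 12 rows; each row shifts and turns the commanded pose from where the row before left it, along the tool's axes as they then stand; what a row does not reach is not made up. The controller multiplies each number of a shift by 4 cm and each number of a turn by 4 degrees. A row lasts 1/8 s, in which the tool goes at most 62.5 mm and 10.7 degrees, less where a joint would pass 70% of its speed; a pose out of reach is approached as far as the arm can. A call with a number of a shift or a turn outside -1 to 1 is refused whole. A call with a gripper value outside its range is refused whole. The fingers move at their own pace and stop on an object; "grip_force" is the grip in N (left out, the last holds). Time passes only in rows, so rows that do not move let the fingers close. It gives the time, the measured TCP pose, the force, the opening and the grip force at its end, in the units of the state.
- robot.get_obs(): the state, without advancing time (a new reading comes with each control period).
- robot.camera(name): name is "scene" or "top" or "wrist"; returns the picture (384x512x3 uint8, blue, green, red); there is no depth.
- robot.calibration(name): a dict with "fx", "fy", "cx", "cy" (pixels), "R" (3x3) and "t" (3): a world point X has camera coordinates R X + t; the wrist camera has in their place "T_tool_cam" (4x4, takes a point from camera to tool coordinates, whose origin is the TCP and whose axes are the flange's). Camera axes: x right, y down, z forward; pixel columns grow to the right and rows downward; lengths in m; the calibration is good to about 2 mm. A picture is of the moment at which its call begins: read the wrist's pose just before it. calibration takes no time and is no camera call.
- robot.hand_in(): hands the job in; it is judged then, once.
The state is a dict: "time": time; "q": joint angles; "joint_velocities": joint speeds; "joint_torque": joint torques, N m; "position": TCP position; "tool_rot": TCP orientation; "ft_force": force on the tool from outside, world axes, zero at the start; "moment": the same for the moment, N m; "grip_width": finger opening in m; "grip_force": force on a finger pad.
Only numpy, scipy, OpenCV 4.12 (cv2) and the standard library are available. Lean on these libraries where they do the work, as an engineer would, in place of code of your own. Each camera call takes 0.05 s, during which the arm holds its last target. There are 200 camera calls.

## Working session

There is one attempt and no reset: what is moved stays moved. The work goes in short steps, Python scripts to look and compute and a tool call to move; the robot and the scene stay as the last step left them, time stands still between calls to the robot, and variables do not carry over. Pictures are saved under pics/ and viewed, at most 10 in all, crops included, and the job is handed in when it is done.

Besides the shell and the picture viewer there is one more tool, called after ">>>" as name(argument=value, ...), one argument or row to a line, values as JSON. jog_arm: Moves the arm, as the interface text tells. Shifts and turns lie within -1 to 1; 1 stands for 4 cm of shift or 4 degrees of turn. Its arguments: {"type":"object","properties":{"motion":{"type":"array","items":{"type":"number"}},"grip_force":{"type":"number"}},"required":["motion"]}

```bash
mkdir -p pics; ls; python3 - <<'E'
from rig import robot
import cv2
o=robot.get_obs()
print({k:o[k] for k in('time','position','tool_rot','grip_width','ft_force')}, robot.tip_reach)
for n in('scene','top'):
    cv2.imwrite(f'pics/{n}0.png',robot.camera(n))
    c=robot.calibration(n);print(n,c)
E
```

```text
pics
{'time': 0.0, 'position': array([0.28134547, 0.5572797 , 0.23254917]), 'tool_rot': array([ 2.31728365e-01,  9.72779896e-01, -1.02467304e-03, -4.34605865e-04]), 'grip_width': 0.08694840615004634, 'ft_force': array([-0.85773789,  0.38435049,  0.45963411])} 0.011
scene {'fx': 366.86070395886566, 'fy': 366.86070395886566, 'cx': 253.15738911443336, 'cy': 190.00734515551494, 'R': array([[ 0.78600092, -0.61775076, -0.02421897],
       [-0.35102043, -0.4136908 , -0.84002653],
       [ 0.50890786,  0.66876298, -0.54200449]]), 't': array([-0.45890692,  0.23398888,  1.06074742])}
top {'fx': 423.04952087468246, 'fy': 423.04952087468246, 'cx': 253.23503512773837, 'cy': 188.36148698502342, 'R': array([[-0.08759364, -0.99614243, -0.00525432],
       [-0.97134851,  0.08658087, -0.22132742],
       [ 0.22092855, -0.0142831 , -0.9751854 ]]), 't': array([-0.0079972 ,  0.57373089,  1.53351968])}
```

View pics/top0.png

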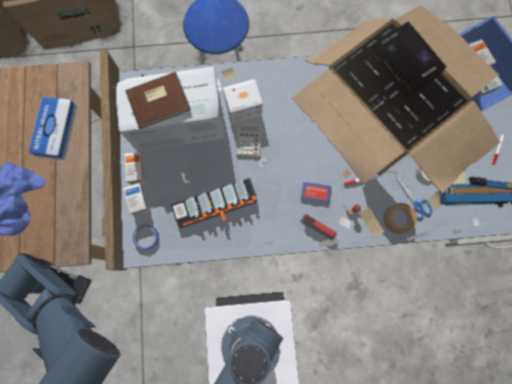

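View pics/scene0.png

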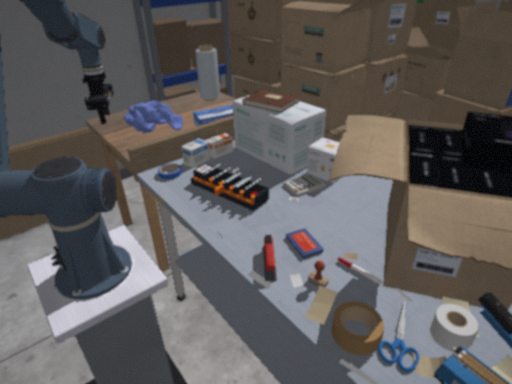

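The top view shows the case from about (173,213) to (257,190), with the white label near (180,211) and the orange tab near (222,215). I'll enlarge it next.

```bash
cat > h.py <<'E'
import numpy as np, cv2
from rig import robot
def ray(n,uv,z):
    c=robot.calibration(n);R,t=c['R'],c['t']
    d=R.T@np.array([(uv[0]-c['cx'])/c['fx'],(uv[1]-c['cy'])/c['fy'],1]);o=-R.T@t
    return o+d*(z-o[2])/d[2]
def proj(n,X):
    c=robot.calibration(n);p=c['R']@np.asarray(X)+c['t'];return p[0]/p[2]*c['fx']+c['cx'],p[1]/p[2]*c['fy']+c['cy']
E
python3 - <<'E'
from h import *
im=cv2.imread('pics/top0.png')
a=cv2.resize(im[170:240,162:268],None,fx=7.5,fy=7.5,interpolation=cv2.INTER_CUBIC)
s=cv2.imread('pics/scene0.png')
b=cv2.resize(s[155:215,180:280],None,fx=7.5,fy=7.5,interpolation=cv2.INTER_CUBIC)
cv2.imwrite('pics/a.png',a);cv2.imwrite('pics/b.png',b)
E
```

```text
(no output)
```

View pics/a.png

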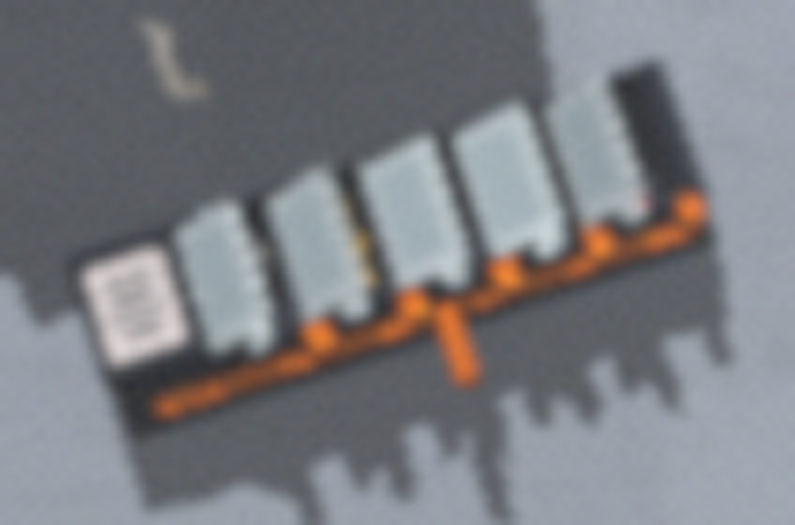

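View pics/b.png

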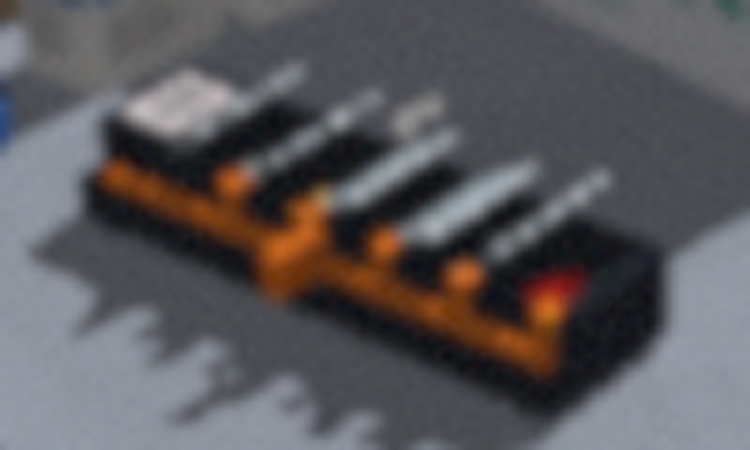

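The label quad in the crop is centred near (137,307), which is (180,211) in the full picture. The four case top corners are visible, the tab ends near (467,380) in the crop, and all five lids stand at moderate angles.

```bash
python3 - <<'E'
from h import *
f=lambda x,y:((x+.5)/7.5-.5+162,(y+.5)/7.5-.5+170)
g=lambda x,y:((x+.5)/7.5-.5+180,(y+.5)/7.5-.5+155)
c={k:ray('top',f(*v),.055) for k,v in dict(bl=(75,262),br=(655,65),fr=(708,232),fl=(132,435)).items()}
for k,v in c.items():print(k,v.round(4))
for a,b in(('bl','br'),('fl','fr'),('bl','fl'),('br','fr')):
    d=c[a]-c[b];print(a,b,np.linalg.norm(d).round(4),np.degrees(np.arctan2(d[1],d[0])).round(2))
print('mean',sum(c.values())/4)
im=cv2.imread('pics/top0.png');I=im[170:240,162:268].astype(int)
m=((I.min(2)>150)&(abs(I[:,:,2]-I[:,:,0])<60)&(I[:,:,2]>=I[:,:,0]))
m[:, 28:]=0;m[:30]=0;m[52:]=0;m[:,:9]=0
ys,xs=np.nonzero(m);print('label n',len(xs),xs.mean()+162,ys.mean()+170,ray('top',(xs.mean()+162,ys.mean()+170),.055))
print('label hand',ray('top',f(137,307),.055),'scene',ray('scene',g(183,103),.055))
# orange
m=(I[:,:,2]>170)&(I[:,:,0]<80)
ys,xs=np.nonzero(m);P=np.array([ray('top',(x+162,y+170),.058)[:2] for x,y in zip(xs,ys)])
v=cv2.fitLine(P.astype(np.float32),cv2.DIST_HUBER,0,.01,.01).ravel();print('orange line',v,np.degrees(np.arctan2(v[1],v[0])),P.mean(0))
print('tab front',ray('top',f(468,378),.062),'tab base',ray('top',f(448,312),.062))
E
```

```text
bl [0.5381 0.2535 0.055 ]
br [ 0.6139 -0.0457  0.055 ]
fr [ 0.5252 -0.0648  0.055 ]
fl [0.4482 0.2292 0.055 ]
bl br 0.3086 104.22
fl fr 0.304 104.66
bl fl 0.0931 15.13
br fr 0.0908 12.2
mean [0.53133843 0.09304397 0.055     ]
label n 142 179.57042253521126 210.32394366197184 [0.51315131 0.2245023  0.055     ]
label hand [0.5123935  0.22355016 0.055     ] scene [0.51497271 0.22326977 0.055     ]
orange line [ 0.27211025 -0.9622661   0.50502694  0.0471451 ] -74.21012 [0.50024515 0.04985968]
tab front [0.46085444 0.06043904 0.062     ] tab base [0.49482276 0.06797276 0.062     ]
```

```bash
cat >> h.py <<'E'
from scipy.spatial.transform import Rotation as Ro
YAW=np.radians(14.4);C=np.array([.531,.093])
xh=np.array([np.cos(YAW),np.sin(YAW)]);yh=np.array([-np.sin(YAW),np.cos(YAW)])
def go(x=None,y=None,tipz=None):
    o=robot.get_obs();p=np.array(o['position']);R=Ro.from_quat(o['tool_rot'])
    d=p[:2]-C;print('t',round(o['time'],2),'case xy',(d@xh).round(4),(d@yh).round(4),'tipz',(p+R.as_matrix()[:,2]*robot.tip_reach)[2].round(4),'F',np.round(o['ft_force'],2),'w',round(o['grip_width'],4))
    M=R.as_matrix();yy=M[:,1];print('yaw err of tool y vs case y deg',np.degrees(np.arctan2(yy[1],yy[0])-YAW-np.pi/2).round(2),'z',M[:,2].round(4))
    if x is None:return
    t=np.append(C+x*xh+y*yh,tipz+robot.tip_reach)
    print('shift units',(M.T@(t-p)/.04).round(2))
E
python3 - <<'E'
from h import *
go(.01,.13,.12)
print(ray('top',(205,168),0),ray('top',(165,140),0))
E
```

```text
t 0.1 case xy -0.1262 0.5118 tipz 0.2217 F [-0.26 -0.22 -1.38] w 0.0873
yaw err of tool y vs case y deg -41.2 z [-0.0012 -0.0015 -1.    ]
shift units [-8.85 -4.93  2.55]
[0.68513794 0.12437277 0.        ] [0.8166945  0.27818705 0.        ]
```

>>> jog_arm(
  motion=[0, 0, 0, 0, 0, -1, 1, 0, 0, 0, 0, 0, -1, 1, 0, 0, 0, 0, 0, -1, 1, 0, 0, 0, 0, 0, -1, 1, 0, 0, 0, 0, 0, -1, 1, 0, 0, 0, 0, 0, -1, 1, 0, 0, 0, 0, 0, -1, 1, 0, 0, 0, 0, 0, -1, 1, 0, 0, 0, 0, 0, -1, 1, 0, 0, 0, 0, 0, -1, 1, 0, 0, 0, 0, 0, -0.35, 1],
  grip_force=20,
)

```text
time: 1.48
position: [0.2816, 0.5576, 0.233]
tool_rot: [-0.127, 0.992, -0.0, -0.0]
ft_force: [-0.3, 0.1, -0.3]
grip_width: 0.0002
grip_force: 0.0
```

```bash
python3 -c "
from h import *
go(.01,.13,.12)"
```

```text
t 1.48 case xy -0.1261 0.512 tipz 0.222 F [-0.28  0.12 -0.3 ] w 0.0002
yaw err of tool y vs case y deg 0.23 z [-7.e-04 -9.e-04 -1.e+00]
shift units [-3.37 -9.56  2.55]
```

>>> jog_arm(
  motion=[-0.34, -0.96, 0, 0, 0, 0, 1, -0.34, -0.96, 0, 0, 0, 0, 1, -0.34, -0.96, 0, 0, 0, 0, 1, -0.34, -0.96, 0, 0, 0, 0, 1, -0.34, -0.96, 0, 0, 0, 0, 1, -0.34, -0.96, 0, 0, 0, 0, 1, -0.34, -0.96, 0, 0, 0, 0, 1, -0.34, -0.96, 0, 0, 0, 0, 1, -0.34, -0.96, 0, 0, 0, 0, 1, -0.34, -0.96, 0, 0, 0, 0, 1, 0, 0, 0, 0, 0, 0, 1],
)

```text
time: 2.85
position: [0.5119, 0.2184, 0.2334]
tool_rot: [-0.125, 0.992, -0.0, 0.0]
ft_force: [0.6, 0.7, 0.3]
grip_width: 0.0004
grip_force: 0.0
```

>>> jog_arm(
  motion=[0, 0, 0.85, 0, 0, 0, 1, 0, 0, 0.85, 0, 0, 0, 1, 0, 0, 0.85, 0, 0, 0, 1, 0, 0, 0.4, 0, 0, 0, 1, 0, 0, 0.4, 0, 0, 0, 1, 0, 0, 0.3, 0, 0, 0, 1, 0, 0, 0, 0, 0, 0, 1],
)

```text
time: 3.72
position: [0.5099, 0.2205, 0.0871]
tool_rot: [-0.127, 0.992, -0.0, -0.001]
ft_force: [-0.1, -0.7, 0.2]
grip_width: 0.0006
grip_force: 0.0
```

```bash
python3 - <<'E'
from h import *
go(.01,.13,.057)
a=robot.camera('top')[150:240,152:278];b=robot.camera('scene')[130:220,170:290]
a=cv2.resize(a,(630,450),interpolation=cv2.INTER_CUBIC);
cv2.imwrite('pics/c.png',a)
E
```

```text
t 3.73 case xy 0.0113 0.1288 tipz 0.0761 F [-0.07 -0.75  0.18] w 0.0006
yaw err of tool y vs case y deg 0.2 z [-1.e-03 -2.e-04 -1.e+00]
shift units [0.03 0.03 0.48]
```

View pics/c.png

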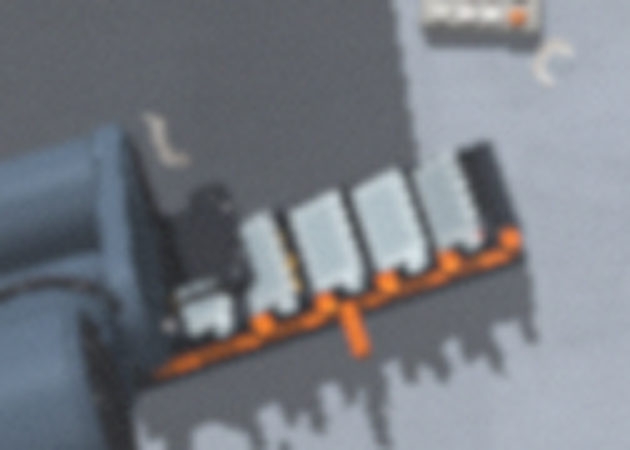

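The gripper now hovers over the label end with the lids untouched. I'll go down gently to find the surface.

>>> jog_arm(
  motion=[0, 0, 0.2, 0, 0, 0, 1, 0, 0, 0.2, 0, 0, 0, 1, 0, 0, 0.05, 0, 0, 0, 1, 0, 0, 0, 0, 0, 0, 1],
)

```text
time: 4.32
position: [0.51, 0.2205, 0.0692]
tool_rot: [-0.127, 0.992, -0.0, -0.0]
ft_force: [0.4, 1.0, 0.2]
grip_width: 0.0003
grip_force: 0.0
```

>>> jog_arm(
  motion=[0, 0, 0.03, 0, 0, 0, 1, 0, 0, 0, 0, 0, 0, 1],
)

```text
time: 4.58
position: [0.5103, 0.2205, 0.0684]
tool_rot: [-0.127, 0.992, 0.0, 0.0]
ft_force: [-0.3, 0.2, 0.1]
grip_width: 0.0008
grip_force: 0.0
```

>>> jog_arm(
  motion=[0, 0, 0.03, 0, 0, 0, 1, 0, 0, 0, 0, 0, 0, 1],
)

```text
time: 4.82
position: [0.5101, 0.2205, 0.0671]
tool_rot: [-0.127, 0.992, 0.0, -0.0]
ft_force: [0.6, 0.5, 0.2]
grip_width: 0.0007
grip_force: 0.0
```

>>> jog_arm(
  motion=[0, 0, 0.02, 0, 0, 0, 1, 0, 0, 0, 0, 0, 0, 1],
)

```text
time: 5.08
position: [0.5102, 0.2205, 0.0664]
tool_rot: [-0.127, 0.992, 0.0, 0.0]
ft_force: [-0.5, -0.4, 0.2]
grip_width: 0.0003
grip_force: 0.5
```

>>> jog_arm(
  motion=[0, 0, 0.02, 0, 0, 0, 1, 0, 0, 0, 0, 0, 0, 1],
)

```text
time: 5.32
position: [0.5102, 0.2206, 0.0664]
tool_rot: [-0.127, 0.992, -0.0, 0.0]
ft_force: [-2.3, -0.8, 6.5]
grip_width: 0.0004
grip_force: 3.3
```

>>> jog_arm(
  motion=[0, -0.1, 0, 0, 0, 0, 1, 0, -0.15, 0, 0, 0, 0, 1, 0, -0.15, 0, 0, 0, 0, 1, 0, -0.15, 0, 0, 0, 0, 1, 0, -0.15, 0, 0, 0, 0, 1, 0, -0.15, 0, 0, 0, 0, 1, 0, -0.15, 0, 0, 0, 0, 1],
)

```text
time: 6.2
position: [0.5209, 0.1827, 0.0664]
tool_rot: [-0.127, 0.992, 0.001, 0.001]
ft_force: [-0.7, 2.5, 5.6]
grip_width: 0.0006
grip_force: 2.6
```

```bash
python3 -c "
from h import *
go()
cv2.imwrite('pics/d0.png',robot.camera('scene'))"
```

```text
t 6.2 case xy 0.0125 0.0894 tipz 0.0554 F [-0.69  2.53  5.57] w 0.0006
yaw err of tool y vs case y deg 0.16 z [ 0.0018  0.0018 -1.    ]
```

>>> jog_arm(
  motion=[0, -0.15, 0, 0, 0, 0, 1, 0, -0.15, 0, 0, 0, 0, 1, 0, -0.15, 0, 0, 0, 0, 1, 0, -0.15, 0, 0, 0, 0, 1, 0, -0.15, 0, 0, 0, 0, 1],
)

```text
time: 6.88
position: [0.5281, 0.1537, 0.0662]
tool_rot: [-0.127, 0.992, 0.001, 0.001]
ft_force: [-2.6, 10.2, 7.3]
grip_width: 0.0006
grip_force: 5.6
```

```bash
python3 -c "
from h import *
go()
s=robot.camera('scene')[120:220,170:290]
cv2.imwrite('pics/d.png',cv2.resize(s,None,fx=5,fy=5,interpolation=cv2.INTER_CUBIC))"
```

```text
t 6.88 case xy 0.0123 0.0595 tipz 0.0552 F [-2.61 10.2   7.32] w 0.0006
yaw err of tool y vs case y deg 0.14 z [ 9.0e-04  1.9e-03 -1.0e+00]
```

View pics/d.png

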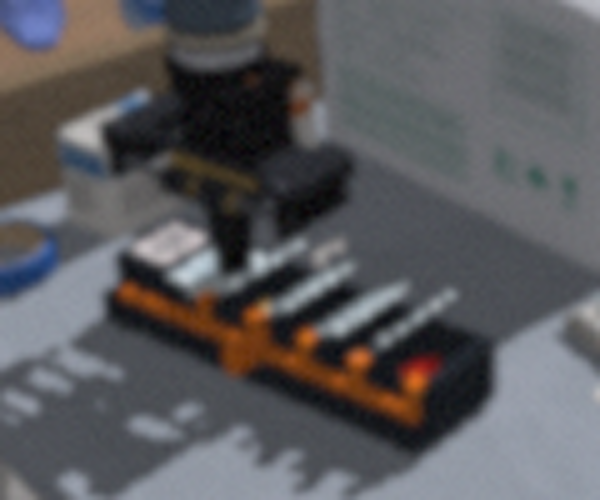

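Lid 1 lies flush and the tip has reached lid 2. The side force is 10 N, so I'll check whether the case has slipped.

```bash
cat >> h.py <<'E'
def slip():
    o=cv2.imread('pics/scene0.png');t=o[185:208,232:272]
    n=robot.camera('scene');r=cv2.matchTemplate(cv2.resize(n[175:218,222:282],None,fx=8,fy=8,interpolation=cv2.INTER_CUBIC),cv2.resize(t,None,fx=8,fy=8,interpolation=cv2.INTER_CUBIC),cv2.TM_CCOEFF_NORMED)
    _,s,_,l=cv2.minMaxLoc(r);print('slip px',(l[0]/8-10,l[1]/8-10),round(s,3))
    a=np.array([252.,197]);print('mm case frame',[((ray('scene',a+np.array([l[0]/8-10,l[1]/8-10]),.055)-ray('scene',a,.055))[:2]@h*1000).round(1) for h in(xh,yh)])
E
python3 -c "
from h import *
slip();go()"
```

```text
slip px (0.0, 0.0) 0.997
mm case frame [np.float64(0.0), np.float64(0.0)]
t 6.97 case xy 0.0123 0.0591 tipz 0.0553 F [-1.16  3.98  6.1 ] w 0.0006
yaw err of tool y vs case y deg 0.13 z [ 0.001   0.0015 -1.    ]
```

>>> jog_arm(
  motion=[0, -0.1, 0, 0, 0, 0, 1, 0, -0.1, 0, 0, 0, 0, 1, 0, -0.1, 0, 0, 0, 0, 1, 0, -0.1, 0, 0, 0, 0, 1, 0, -0.1, 0, 0, 0, 0, 1, 0, -0.1, 0, 0, 0, 0, 1, 0, -0.1, 0, 0, 0, 0, 1, 0, -0.1, 0, 0, 0, 0, 1, 0, -0.1, 0, 0, 0, 0, 1, 0, -0.1, 0, 0, 0, 0, 1, 0, -0.1, 0, 0, 0, 0, 1, 0, -0.1, 0, 0, 0, 0, 1],
)

```text
time: 8.48
position: [0.54, 0.1072, 0.0662]
tool_rot: [-0.127, 0.992, 0.001, 0.0]
ft_force: [-0.9, 3.4, 4.7]
grip_width: 0.0002
grip_force: 2.8
```

```bash
python3 -c "
from h import *
go();slip()"
```

```text
t 8.47 case xy 0.0122 0.0115 tipz 0.0552 F [-0.94  3.36  4.71] w 0.0002
yaw err of tool y vs case y deg 0.16 z [ 6.0e-04  1.5e-03 -1.0e+00]
slip px (0.0, 0.0) 0.997
mm case frame [np.float64(0.0), np.float64(0.0)]
```

>>> jog_arm(
  motion=[0, -0.1, 0, 0, 0, 0, 1, 0, -0.1, 0, 0, 0, 0, 1, 0, -0.1, 0, 0, 0, 0, 1, 0, -0.1, 0, 0, 0, 0, 1, 0, -0.1, 0, 0, 0, 0, 1, 0, -0.1, 0, 0, 0, 0, 1, 0, -0.1, 0, 0, 0, 0, 1, 0, -0.1, 0, 0, 0, 0, 1, 0, -0.1, 0, 0, 0, 0, 1, 0, -0.1, 0, 0, 0, 0, 1, 0, -0.1, 0, 0, 0, 0, 1, 0, -0.1, 0, 0, 0, 0, 1],
)

```text
time: 10.02
position: [0.5518, 0.0609, 0.0662]
tool_rot: [-0.127, 0.992, 0.001, 0.0]
ft_force: [-1.1, 4.3, 6.1]
grip_width: 0.0005
grip_force: 3.0
```

>>> jog_arm(
  motion=[0, -0.1, 0, 0, 0, 0, 1, 0, -0.1, 0, 0, 0, 0, 1, 0, -0.1, 0, 0, 0, 0, 1, 0, -0.1, 0, 0, 0, 0, 1, 0, -0.1, 0, 0, 0, 0, 1, 0, -0.1, 0, 0, 0, 0, 1, 0, -0.1, 0, 0, 0, 0, 1, 0, -0.1, 0, 0, 0, 0, 1, 0, -0.1, 0, 0, 0, 0, 1, 0, -0.1, 0, 0, 0, 0, 1, 0, -0.1, 0, 0, 0, 0, 1, 0, -0.1, 0, 0, 0, 0, 1],
)

```text
time: 11.52
position: [0.5637, 0.0146, 0.0662]
tool_rot: [-0.127, 0.992, 0.001, -0.0]
ft_force: [-1.0, 4.9, 7.0]
grip_width: 0.0002
grip_force: 3.2
```

```bash
python3 -c "
from h import *
go();slip()
s=robot.camera('scene')[120:220,170:290]
cv2.imwrite('pics/e.png',cv2.resize(s,None,fx=5,fy=5,interpolation=cv2.INTER_CUBIC))"
```

```text
t 11.53 case xy 0.0122 -0.0841 tipz 0.0552 F [-1.02  4.93  6.96] w 0.0002
yaw err of tool y vs case y deg 0.15 z [-5.0e-04  1.9e-03 -1.0e+00]
slip px (0.0, 0.375) 0.901
mm case frame [np.float64(-1.8), np.float64(-1.4)]
```

View pics/e.png

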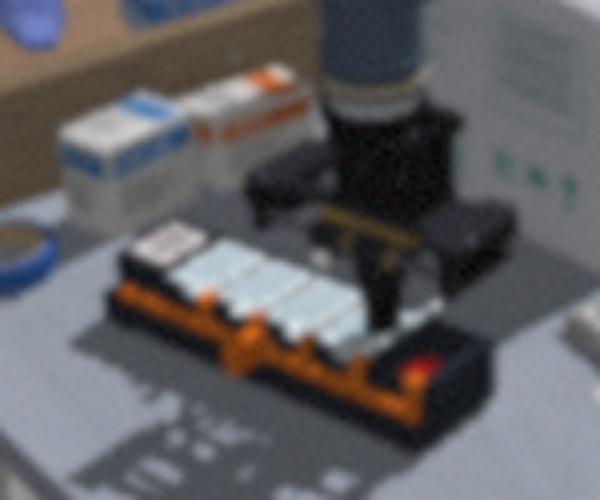

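Lids 1–4 are flush, and lid 5 is at the fingertip.

>>> jog_arm(
  motion=[0, -0.1, 0, 0, 0, 0, 1, 0, -0.1, 0, 0, 0, 0, 1, 0, -0.1, 0, 0, 0, 0, 1, 0, -0.1, 0, 0, 0, 0, 1, 0, -0.1, 0, 0, 0, 0, 1, 0, -0.1, 0, 0, 0, 0, 1, 0, -0.1, 0, 0, 0, 0, 1, 0, -0.1, 0, 0, 0, 0, 1, 0, -0.1, 0, 0, 0, 0, 1, 0, -0.1, 0, 0, 0, 0, 1, 0, -0.1, 0, 0, 0, 0, 1, 0, 0, 0, 0, 0, 0, 1],
)

```text
time: 13.12
position: [0.5749, -0.0283, 0.0662]
tool_rot: [-0.127, 0.992, 0.001, -0.0]
ft_force: [-1.0, 3.2, 5.9]
grip_width: 0.0007
grip_force: 3.3
```

>>> jog_arm(
  motion=[0, 0, -0.3, 0, 0, 0, 1, 0, 0, -0.9, 0, 0, 0, 1, 0, 0, -0.9, 0, 0, 0, 1, 0, 0, 0, 0, 0, 0, 1],
)

```text
time: 13.62
position: [0.5775, -0.0299, 0.1529]
tool_rot: [-0.127, 0.992, -0.002, 0.003]
ft_force: [0.3, 0.2, -0.7]
grip_width: 0.0007
grip_force: 0.0
```

```bash
python3 -c "
from h import *
go(-.068,-.06,.13)
s=robot.camera('scene')[120:220,170:290]
cv2.imwrite('pics/f.png',cv2.resize(s,None,fx=5,fy=5,interpolation=cv2.INTER_CUBIC))"
```

```text
t 13.62 case xy 0.0145 -0.1306 tipz 0.1419 F [ 0.32  0.19 -0.73] w 0.0007
yaw err of tool y vs case y deg 0.2 z [ 0.0072 -0.0022 -1.    ]
shift units [2.06 1.77 0.28]
```

View pics/f.png

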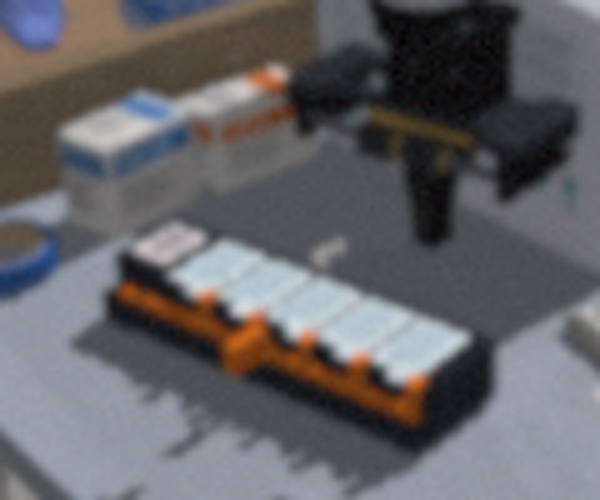

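All five lids are flush. Next I'll move to the open side of the tab.

>>> jog_arm(
  motion=[0.52, 0.47, 0, 0, 0, 0, 1, 0.52, 0.47, 0, 0, 0, 0, 1, 0.52, 0.47, 0, 0, 0, 0, 1, 0.52, 0.47, 0, 0, 0, 0, 1, 0, 0, 0, 0, 0, 0, 1, 0, 0, 0, 0, 0, 0, 1],
)

```text
time: 14.42
position: [0.4769, 0.0222, 0.1493]
tool_rot: [-0.127, 0.992, -0.0, 0.0]
ft_force: [0.5, -1.3, -1.1]
grip_width: 0.0004
grip_force: 0.0
```

```bash
python3 -c "
from h import *
go(-.068,-.055,.043);slip()
im=robot.camera('top');cv2.imwrite('pics/g0.png',im)
I=im[170:240,162:268].astype(int);m=(I[:,:,2]>150)&(I[:,:,0]<90)
ys,xs=np.nonzero(m)
for x,y in zip(xs,ys):
  X=ray('top',(x+162,y+170),.062)[:2]-C
  if X@xh<-.055:print((X@xh*1000).round(1),(X@yh*1000).round(1),end=' | ')
"
```

```text
t 14.43 case xy -0.07 -0.0551 tipz 0.1383 F [ 0.52 -1.26 -1.06] w 0.0004
yaw err of tool y vs case y deg 0.2 z [ 1.e-03 -4.e-04 -1.e+00]
shift units [-0.05  0.01  2.38]
slip px (0.625, 1.5) 0.46
mm case frame [np.float64(-6.1), np.float64(-7.4)]
```

>>> jog_arm(
  motion=[-0.05, 0, 0.6, 0, 0, 0, 1, 0, 0, 0.6, 0, 0, 0, 1, 0, 0, 0.5, 0, 0, 0, 1, 0, 0, 0.35, 0, 0, 0, 1, 0, 0, 0.33, 0, 0, 0, 1, 0, 0, 0, 0, 0, 0, 1],
)

```text
time: 15.28
position: [0.4774, 0.0231, 0.0535]
tool_rot: [-0.127, 0.992, 0.0, -0.001]
ft_force: [0.5, -0.1, 0.6]
grip_width: 0.0008
grip_force: 0.0
```

>>> jog_arm(
  motion=[0, 0.1, 0, 0, 0, 0, 1, 0, 0.1, 0, 0, 0, 0, 1, 0, 0.1, 0, 0, 0, 0, 1, 0, 0.1, 0, 0, 0, 0, 1, 0, 0.05, 0, 0, 0, 0, 1],
)

```text
time: 15.9
position: [0.473, 0.0409, 0.0545]
tool_rot: [-0.127, 0.992, -0.0, 0.0]
ft_force: [0.1, -1.1, -0.2]
grip_width: 0.0005
grip_force: 0.0
```

>>> jog_arm(
  motion=[0, 0.05, 0, 0, 0, 0, 1, 0, 0.05, 0, 0, 0, 0, 1, 0, 0.05, 0, 0, 0, 0, 1, 0, 0.05, 0, 0, 0, 0, 1, 0, 0, 0, 0, 0, 0, 1],
)

```text
time: 16.52
position: [0.4711, 0.0484, 0.0543]
tool_rot: [-0.127, 0.992, -0.0, 0.0]
ft_force: [0.1, 0.1, 0.2]
grip_width: 0.0008
grip_force: 0.1
```

```bash
python3 -c "
from h import *
go(-.068,-.0175,.043)
s=robot.camera('scene')[120:220,170:290]
cv2.imwrite('pics/g.png',cv2.resize(s,None,fx=5,fy=5,interpolation=cv2.INTER_CUBIC))"
```

```text
t 16.52 case xy -0.0691 -0.0283 tipz 0.0433 F [0.06 0.09 0.17] w 0.0008
yaw err of tool y vs case y deg 0.2 z [ 0.  0. -1.]
shift units [-0.03  0.27  0.01]
```

View pics/g.png

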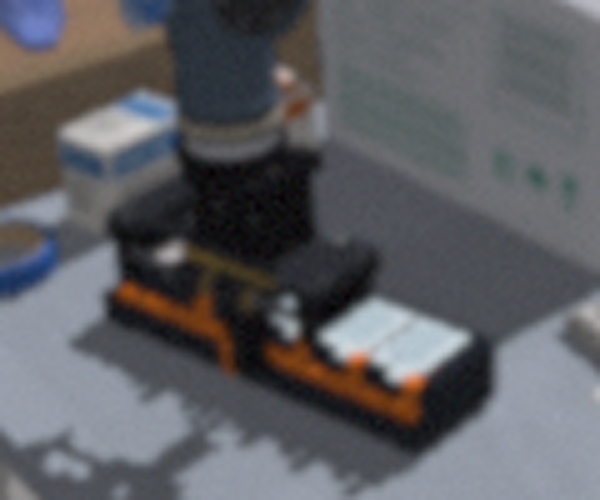

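The finger now sits just on the -y side of the tab. I'll push in small steps until the force rises at the stop.

>>> jog_arm(
  motion=[0, 0.05, 0, 0, 0, 0, 1, 0, 0.05, 0, 0, 0, 0, 1, 0, 0.05, 0, 0, 0, 0, 1, 0, 0.05, 0, 0, 0, 0, 1],
)

```text
time: 17.08
position: [0.4692, 0.0562, 0.0544]
tool_rot: [-0.127, 0.992, -0.0, 0.0]
ft_force: [0.3, -1.6, -0.6]
grip_width: 0.0003
grip_force: 0.6
```

>>> jog_arm(
  motion=[0, 0.05, 0, 0, 0, 0, 1, 0, 0.03, 0, 0, 0, 0, 1],
)

```text
time: 17.32
position: [0.4684, 0.0593, 0.0543]
tool_rot: [-0.127, 0.992, -0.0, 0.0]
ft_force: [0.4, -1.6, -0.5]
grip_width: 0.0006
grip_force: 0.6
```

>>> jog_arm(
  motion=[0, 0.03, 0, 0, 0, 0, 1, 0, 0, 0, 0, 0, 0, 1],
)

```text
time: 17.58
position: [0.468, 0.0605, 0.0544]
tool_rot: [-0.127, 0.992, 0.0, 0.0]
ft_force: [-0.4, -0.2, 0.2]
grip_width: 0.0003
grip_force: 0.2
```

>>> jog_arm(
  motion=[0, 0.03, 0, 0, 0, 0, 1, 0, 0.02, 0, 0, 0, 0, 1],
)

```text
time: 17.82
position: [0.4676, 0.0623, 0.0544]
tool_rot: [-0.127, 0.992, -0.0, 0.0]
ft_force: [0.7, -1.0, -0.5]
grip_width: 0.0002
grip_force: 0.6
```

>>> jog_arm(
  motion=[0, 0.03, 0, 0, 0, 0, 1, 0, 0.02, 0, 0, 0, 0, 1],
)

```text
time: 18.08
position: [0.4671, 0.0642, 0.0544]
tool_rot: [-0.127, 0.992, -0.0, 0.0]
ft_force: [1.5, -2.6, 0.1]
grip_width: 0.0003
grip_force: 1.4
```

```bash
python3 -c "
from h import *
go()"
```

```text
t 18.07 case xy -0.0691 -0.012 tipz 0.0434 F [ 1.47 -2.57  0.09] w 0.0003
yaw err of tool y vs case y deg 0.2 z [ 3.e-04 -1.e-04 -1.e+00]
```

>>> jog_arm(
  motion=[0, 0.02, 0, 0, 0, 0, 1, 0, 0.02, 0, 0, 0, 0, 1],
)

```text
time: 18.32
position: [0.4671, 0.0646, 0.0545]
tool_rot: [-0.128, 0.992, -0.001, 0.0]
ft_force: [-0.0, -8.0, -0.8]
grip_width: 0.0005
grip_force: 4.1
```

>>> jog_arm(
  motion=[0, 0.02, 0, 0, 0, 0, 1, 0, 0, 0, 0, 0, 0, 1],
)

```text
time: 18.58
position: [0.467, 0.0653, 0.0544]
tool_rot: [-0.127, 0.992, -0.001, 0.0]
ft_force: [0.6, -7.1, -0.5]
grip_width: 0.0
grip_force: 3.8
```

The force jumped to 8 N, so the bar is at its stop. I'll draw clear.

>>> jog_arm(
  motion=[0, -0.2, 0, 0, 0, 0, 1, 0, -0.3, 0, 0, 0, 0, 1, 0, 0, -0.5, 0, 0, 0, 1, 0, 0, -0.9, 0, 0, 0, 1, 0, 0, -0.9, 0, 0, 0, 1, 0, 0, -0.9, 0, 0, 0, 1, 0.9, -0.5, 0, 0, 0, 0, 1, 0.9, -0.9, 0, 0, 0, 0, 1, 0, -0.9, 0, 0, 0, 0, 1, 0, -0.9, 0, 0, 0, 0, 1, 0, 0, 0, 0, 0, 0, 1, 0, 0, 0, 0, 0, 0, 1],
)

```text
time: 20.08
position: [0.4331, -0.0945, 0.1821]
tool_rot: [-0.127, 0.992, 0.001, -0.001]
ft_force: [-0.1, -0.1, 0.5]
grip_width: 0.0007
grip_force: 0.0
```

```bash
python3 - <<'E'
from h import *
go()
s=robot.camera('scene')[145:215,180:280];t=robot.camera('top')[170:240,162:268]
s=cv2.resize(s,(600,420),interpolation=cv2.INTER_CUBIC)[60:]
o=cv2.imread('pics/top0.png')[170:240,162:268]
k=lambda i:cv2.resize(i,(400,240),interpolation=cv2.INTER_CUBIC)
cv2.imwrite('pics/z.png',np.vstack([np.hstack([k(o),k(t)]),np.hstack([s,np.zeros((360,200,3),np.uint8)])]))
E
```

```text
t 20.07 case xy -0.1415 -0.1572 tipz 0.1711 F [-0.08 -0.14  0.52] w 0.0007
yaw err of tool y vs case y deg 0.14 z [-0.0016  0.0013 -1.    ]
```

View pics/z.png

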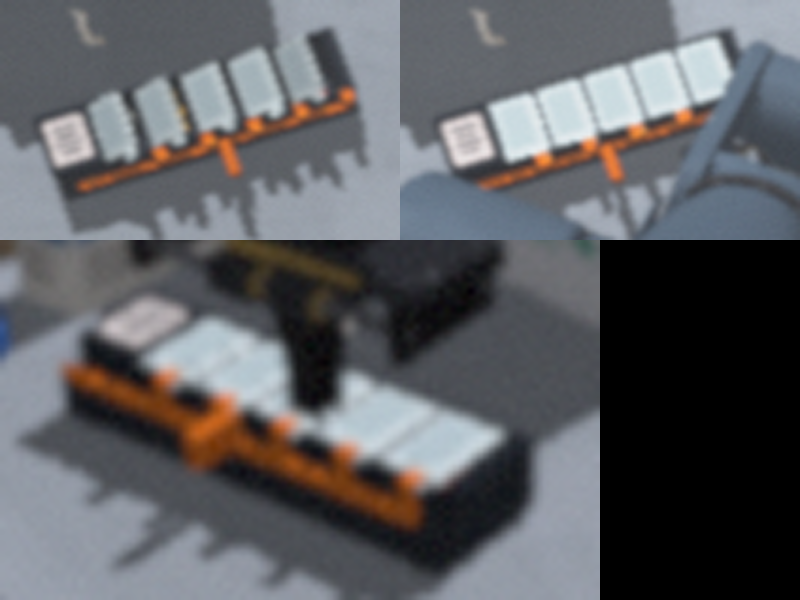

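The lids are flush, the tab has shifted about 18 mm towards the label, and the case hasn't moved. I'll hand it in.

```bash
python3 -c "
from rig import robot
print(robot.hand_in())"
```

```text
the job is handed in; nothing more can be done
None
```

All five lids lie flush, the latch bar is fully across (about 18 mm), the case looks unmoved in the final pictures, and the arm is clear; I handed the job in at about 20 s, and no verdict came back.

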